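Lock the push-and-turn cap on the etching-salt jar

ROBOT

A 6-joint arm with a two-finger parallel gripper is mounted at the origin on the work surface. World frame = base frame: x ahead of the robot, y to its left, z up, the work surface at z = 0. Lengths are in m, angles in rad, forces in N, time in s.
With the tool pointing down it reaches from about 0.275 to 0.85 m from the base axis. Payload 5.2 kg.
Tool frame: the origin (TCP) lies midway between the tips of the shut fingers; the grasp point (between the pads) lies 19 mm behind it; z points along the fingers, y is the line along which they close (so a half turn about z gives the same grasp; the last joint's range is limited). The gripper opens to 85 mm and grips with 20 to 120 N. Pads are 22 mm wide; open, the fingers measure 114 mm over their backs; the gripper's body (76 mm by 85 mm) begins 54 mm behind the grasp point. The pads swing forward as they close: fully open they stand 13 mm farther back than shut.
Start: joints at [-1.526, 0.259, 1.535, -0, 1.348, -0.203], TCP at [0.135, -0.533, 0.231] pointing down, gripper open.
Joint ranges: [-3.14, 3.14], [-0.91, 2.08], [0.19, 2.58], [-1.22, 4.36], [0.22, 2.71], [-3.12, 3.12]. Speed limits (rad/s): [2.57, 2.57, 3.14, 3.14, 3.14, 3.14].

INTERFACE

Orientations are given as a unit quaternion [w, x, y, z].
In Python, from bench import manip gives the robot as it stands. The module is installed in compiled form; this text tells all that it offers.
- The arm moves only by the tool play_rows, never from a script. Its arguments are lists of equal length, an entry for each row: "offset": the shift along the tool's x, y, z as a fraction of full scale, a list of three; "dr": the turn, a rotation vector about the tool's x, y, z as a fraction of full scale, a list of three; "jaw": the opening, from -1 (shut) to 1 (fully open), so that 0 is half open. In form: {"offset": [[tx, ty, tz], ...], "dr": [[rx, ry, rz], ...], "jaw": [jaw, ...]}. A call has 1 to 20 rows; each row shifts and turns the commanded pose from where the row before left it, along the tool's axes as they then stand; what a row does not reach is not made up. Full scale, the value 1, is 0.05 m for a shift and pi/4 rad for a turn. A row lasts 1/8 s, in which the tool goes at most 62.5 mm and 10.7 degrees, less where a joint would pass 70% of its speed; a pose out of reach is approached as far as the arm can. A call with a number of a shift or a turn outside -1 to 1 is refused whole. A call with a gripper value outside its range is refused whole. The fingers move at their own pace and stop on an object; "newtons" is the grip in N (left out, the last holds). Time passes only in rows, so rows that do not move let the fingers close. It gives the time, the measured TCP pose, the force, the opening and the grip force at its end, in the units of the state.
- manip.observe(): the state, without advancing time (a new reading comes with each control period).
- manip.camera(name): name is "scene" or "top"; returns a dict with "image" (480x640x3 uint8, red, green, blue), "fovy" (degrees; the focal length in pixels is half the picture's height over the tangent of half this angle, whatever the lens; pixels are square), "cx", "cy" (the principal point, pixels), "T" (4x4, takes a point from camera to world coordinates). Camera axes: x right, y up, looking along -z (the intrinsics and any distortion apply to the point x, -y, -z); pixel columns grow to the right and rows downward; lengths in m; the calibration is good to about 2 mm. A picture is of the moment at which its call begins. There is no depth.
- manip.sign_off(): hands the job in; it is judged then, once.
The state is a dict: "t": time; "joint_positions": joint angles; "dq": joint speeds; "joint_efforts": joint torques, N m; "position": TCP position; "orientation": TCP orientation; "force": force on the tool from outside, world axes, zero at the start; "moment": the same for the moment, N m; "grip_width": finger opening in m; "finger_force": force on a finger pad.
Only numpy, scipy, OpenCV 4.12 (cv2) and the standard library are available. Lean on these libraries where they do the work, as an engineer would, in place of code of your own. Each camera call takes 0.05 s, during which the arm holds its last target. There are 200 camera calls.

TASK

Close the amber etching-salt jar that stands in its bench holder: pick up the orange winged safety cap, fit it over the jar's white neck, press it down against the sprung seal and turn it clockwise (seen from above) until its inner lugs are locked in the neck, then let go so that it springs up into its locked position. Press firmly but gently, never ramming the cap against the jar or forcing it past its stop, and leave the other things on the bench where they are.

Things in the scene. Friction and masses are not known exactly. Their poses are not given: they have to be found in the camera images.
- cap: Loose orange push-and-turn cap, about 80 g, rim-down on the bench, 53.5 mm tall, 63 mm across its flared rim, 59 mm above. Origin: centre of the rim's underside, z up. On its round top (upper face at z = 25.5 mm, underside 21.5) stands a flat wing to grip. Skirt bore 53 mm, flaring to 59 at the rim. A half turn makes no difference.
- cap_wing (a point): Centre of the wing, 42 mm above the cap's rim. The wing is 50 mm long along the cap's x, 16 mm thick along y, from z = 25.5 to 53.5 mm above the rim, with a white stripe along its top edge.
- cap_lug (a point): One of the cap's two white inner lugs (this one at +x, the other opposite at -x, right under the wing's ends): point at its middle, 23.5 mm from the axis, 7.5 mm above the rim. Each lug is 10 mm wide, 5 mm high (5 to 10 mm above the rim) and reaches in to 20.5 mm from the axis.
- jar: Round steel holder (124 mm across, 28 mm high, fixed) keeping an amber jar (84 mm across) from turning. Origin: on their axis at the bench, z up. Jar shoulder z = 76 to 85 mm; then a white neck with a collar 50 mm across. The jar stands on a soft pad and sinks some mm when pressed, so trust force, not height. Cap origin, jar not sunk: 107 mm with lugs on the rim, 97 locked.
- jar_rim (a point): Where the centre of the jar's mouth is when nothing presses on it (fixed to the holder): level with the collar's top (the rim), 112 mm above the bench; axes as the holder's. The cap's rim must go 19 mm below the jar's rim for the lugs to clear the ledge inside; at 21.5 mm the cap's top meets the rim (hard stop; from there the push rises about 2.8 N per mm).
- jar_notch (a point): At rim height, 25 mm from the axis, in the middle of one of the two open notches in the collar (the other is opposite). They lie 60 and 240 degrees anticlockwise (from above) of the jar's x, are 36 degrees wide, marked by yellow bars on the shoulder. The lugs go down through them when the wing points along the yellow bars, with about 5 degrees of play. A wall blocks turning anticlockwise there.
- jar_lock (a point): Roof of a locking pocket, 5 mm below the rim, 25 mm from the axis on the jar's +x (the other is at -x); red bars on the shoulder mark them, 60 degrees clockwise of the notches. On the way the lugs pass under a ledge 9 mm below the rim; in the pocket (40 degrees wide) they rise 4 mm when let go. A wall stops the turn about 7 degrees past the red bars. Locked: wing along the red bars.
- seal (a joint): Travel in m of the blue-grey sprung seal disc (28 mm across) in the jar's mouth: 0 free, 15 mm above the rim; grows as the cap presses it. Its spring pushes 2.5 N at first touch, about 9 N with the cap locked, 12.5 N where the lugs just clear the ledge, 14.5 N at the hard stop. Contact forces between cap and jar, seal and lugs added up, must stay below 35 N.
- test_block: Round steel hardness test block, 60 mm across, 12 mm high, loose; origin under its centre. Leave alone.
- mount: Black resin specimen mount, 30 mm across, 22 mm high, loose; origin under its centre. Leave alone.
- dropper: White dropper bottle with blue cap, 40 mm across, 85 mm high, loose; origin under its centre. Leave alone.
There are look-alikes about, which are no part of the job. There is more than one size of the cap; the one meant has the size given above.

How it is judged:
On the way:
1. the cap is over the neck with its lugs down in the notches, wing along the yellow bars (horizontal distance between cap and jar below 0.004 m and z of cap in the frame of jar below 0.098 m and angle between the x axis of cap and the x axis of jar, either way round above 0.75 rad), for 0.05 s.
At the end, for the whole second after the job is handed in: The cap is on the jar, within 4 mm of its axis, upright within 0.08 rad, its wing within 0.2 rad of the red bars, its lugs risen into the pockets (cap origin 94.5 to 99 mm above the jar's foot) and held there against the pressed seal (pressed by more than 6 mm), at rest and released (horizontal distance between cap and jar below 0.004 m and z of cap in the frame of jar between 0.0945 and 0.099 m and angle between the x axis of cap and the x axis of jar, either way round below 0.2 rad and angle between cap's own z axis and vertical below 0.08 rad and value of joint seal above 0.006 m and linear speed of cap below 0.02 m/s); the robot touches nothing.
It fails at once if the cap is pressed or forced against the jar or its seal with more than 35 N (all contacts added up) (contact force between cap and jar above 35 N).
It fails at once if the robot hits the jar with more than 15 N (contact force between any of the fingers, the arm and jar above 15 N).
It fails at once if a bystander is pushed more than 20 mm or tipped over (distance of any of test_block, mount, dropper from where it was at the start of the episode above 0.02 m or angle between any of test_block, mount, dropper's own z axis and vertical above 0.4 rad).
It also fails if it takes over 72 s, if anything falls off the work surface, if the arm or the gripper's body presses on something with over 40 N, if the wrist force passes 120 N, or if a joint passes its speed limit or range.

## Working session

There is one attempt and no reset: what is moved stays moved. The work goes in short steps, Python scripts to look and compute and a tool call to move; the robot and the scene stay as the last step left them, time stands still between calls to the robot, and variables do not carry over. Pictures are saved under pics/ and viewed, at most 10 in all, crops included, and the job is handed in when it is done.

Besides the shell and the picture viewer there is one more tool, called after ">>>" in YAML: its name, and indented under it one key for each argument. play_rows: Moves the arm, as the interface text tells. Shift numbers are shares of 0.05 m and turn numbers shares of pi/4 rad, none past 1 either way. Its arguments: {"type":"object","properties":{"offset":{"type":"array"},"dr":{"type":"array"},"jaw":{"type":"array"},"newtons":{"type":"number"}},"required":["offset","dr","jaw"]}

```bash
mkdir -p pics; python3 - <<'E'
from bench import manip
import cv2,pickle
print(manip.observe())
for n in("scene","top"):
    c=manip.camera(n);cv2.imwrite(f"pics/{n}0.png",c["image"][:,:,::-1]);pickle.dump(c,open(f"{n}0.pkl","wb"))
    print({k:v for k,v in c.items() if k!="image"})
E
```

```text
{'t': 0.0, 'joint_positions': array([-1.52582072e+00,  2.59355490e-01,  1.53608703e+00, -1.41032868e-05,
        1.34801846e+00, -2.02798062e-01]), 'dq': array([-1.24023216e-04,  9.51515120e-05, -1.80788953e-03,  1.05844058e-03,
       -9.61126407e-04,  3.27734418e-04]), 'joint_efforts': array([ 5.55318220e-04, -4.46025610e+01, -2.90572357e+01, -3.07633309e-04,
        1.19348627e-02,  1.40108362e-06]), 'position': array([ 0.13487978, -0.53265175,  0.2304664 ]), 'orientation': array([-9.31800738e-04,  9.92335210e-01,  1.23571676e-01,  6.67851575e-05]), 'force': array([ 0.46920445,  0.16416809, -1.10985913]), 'moment': array([0.01751174, 0.01161575, 0.00953789]), 'finger_force': 0.0, 'grip_width': 0.08562669493564459}
{'fovy': 44.490065625454555, 'cx': 325.15735736486397, 'cy': 243.83942798755163, 'T': array([[ 0.87400131, -0.343711  ,  0.34348867,  0.85606831],
       [ 0.48574524,  0.59883636, -0.63674687, -0.52079038],
       [ 0.0131634 ,  0.72336558,  0.69033974,  0.67597767],
       [ 0.        ,  0.        ,  0.        ,  1.        ]])}
{'fovy': 46.906328658433836, 'cx': 314.3390555165477, 'cy': 242.69137293536065, 'T': array([[ 0.02397212,  0.98137295, -0.19061076,  0.37342595],
       [-0.99968794,  0.02219187, -0.01146911, -0.0404114 ],
       [-0.00702546,  0.19082622,  0.98159869,  0.99600484],
       [ 0.        ,  0.        ,  0.        ,  1.        ]])}
```

View pics/scene0.png

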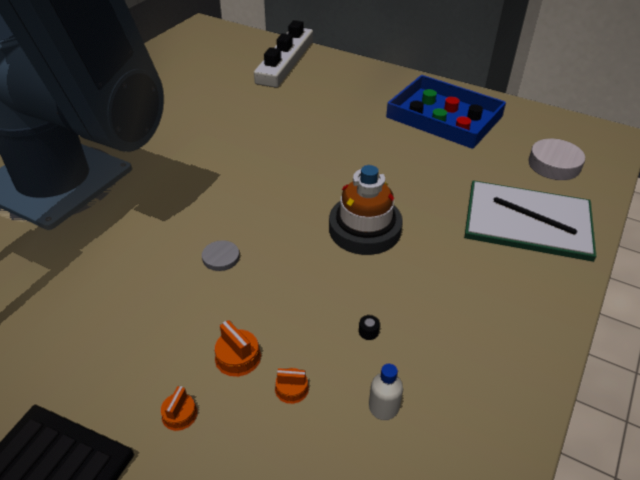

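View pics/top0.png

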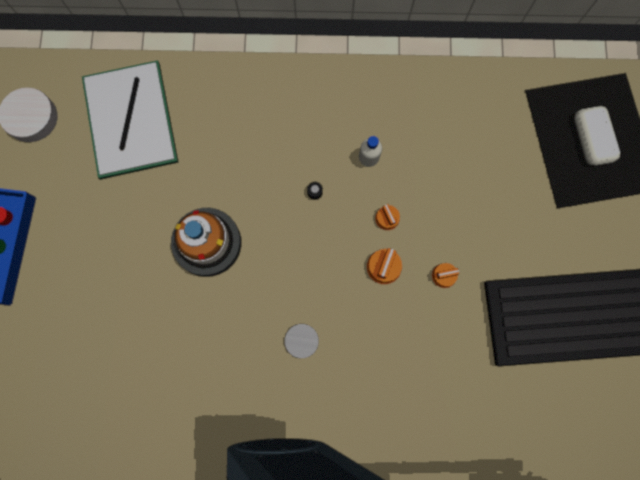

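The scene view has the large cap at (237,350) and the jar at (367,205). In the top view the cap is at (385,266), about 34 px or 62 mm wide, so it is the right size, and the jar holder is at (206,242). I'll zoom in next.

```bash
python3 - <<'E'
import cv2,numpy as np
a=cv2.imread("pics/top0.png");b=cv2.imread("pics/scene0.png")
f=lambda i,x,y,w:cv2.resize(i[y:y+w,x:x+w],(400,300) if 0 else (300,300),interpolation=cv2.INTER_CUBIC)
m=np.vstack([np.hstack([f(a,165,200,80),f(a,355,236,60)]),np.hstack([f(b,322,160,90),f(b,205,315,60)])])
cv2.imwrite("pics/z0.png",m)
E
```

```text
(no output)
```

View pics/z0.png

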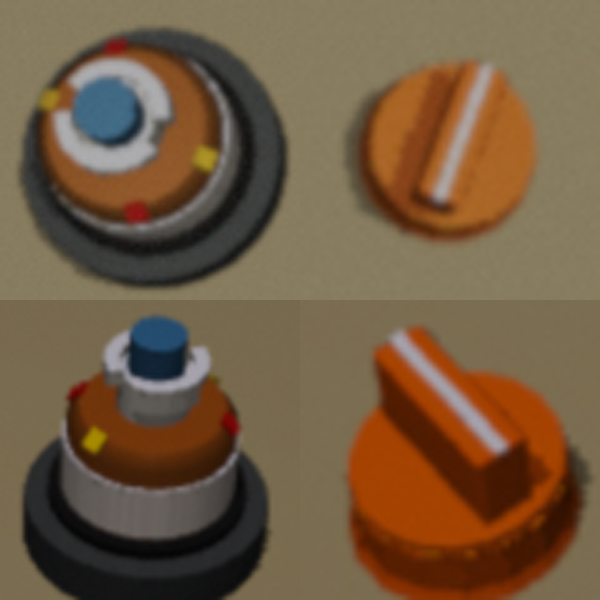

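```bash
cat > h.py <<'E'
import cv2,numpy as np
def cam(c):
    f=240/np.tan(np.radians(c["fovy"]/2)); return f,c["cx"],c["cy"],np.array(c["T"])
def proj(c,p):
    f,cx,cy,T=cam(c); q=(np.atleast_2d(p)-T[:3,3])@T[:3,:3]
    return np.c_[cx+f*q[:,0]/-q[:,2], cy-f*q[:,1]/-q[:,2]]
def ray(c,uv,z):
    f,cx,cy,T=cam(c); d=T[:3,:3]@[(uv[0]-cx)/f,-(uv[1]-cy)/f,-1]; o=T[:3,3]
    return o+d*(z-o[2])/d[2]
def blobs(c,box,cond,amin=3):
    x,y,w,h=box; im=c["image"][y:y+h,x:x+w]
    hsv=cv2.cvtColor(np.ascontiguousarray(im),cv2.COLOR_RGB2HSV)
    m=cond(*cv2.split(hsv)).astype(np.uint8)
    n,l,s,ce=cv2.connectedComponentsWithStats(m)
    return [(int(s[i,4]),(ce[i]+[x,y]).round(2),np.argwhere(l==i)[:,::-1]+[x,y]) for i in range(1,n) if s[i,4]>=amin]
E
python3 - <<'E'
from h import *
import pickle
C={n:pickle.load(open(n+"0.pkl","rb")) for n in("top","scene")}
B={"top":((165,200,80,80),(365,245,40,40)),"scene":((322,160,90,90),(212,318,50,60))}
for n,c in C.items():
    j,k=B[n]
    for nm,f in dict(red=lambda h,s,v:((h<4)|(h>174))&(s>190)&(v>90),yel=lambda h,s,v:(h>20)&(h<32)&(s>150)&(v>120),blue=lambda h,s,v:(h>95)&(h<115)&(s>90)).items():
        print(n,nm,[(a,p) for a,p,_ in blobs(c,j,f)])
    for a,p,px in blobs(c,k,lambda h,s,v:(s<110)&(v>140),8):
        X=np.array([ray(c,q,.0535) for q in px]); vx,vy,_,_=cv2.fitLine(X[:,:2].astype(np.float32),2,0,1e-6,1e-6).ravel()
        t=X[:,:2]@[vx,vy]; print(n,"stripe",a,p,ray(c,p,.0535).round(4),np.degrees(np.arctan2(vy,vx)),np.ptp(t))
    for a,p,px in blobs(c,k,lambda h,s,v:(h<16)&(s>150),50):
        print(n,"orange",a,p,px.min(0),px.max(0))
E
```

```text
top red [(10, array([195.5, 212. ])), (18, array([201.  , 256.67]))]
top yel [(17, array([177.41, 225.94])), (32, array([219.34, 241.72]))]
top blue [(225, array([193.32, 229.31]))]
top stripe 95 [387.33 261.53] [ 0.5262 -0.1559  0.0535] -20.284487 0.05115367105201041
top orange 848 [383.72 266.34] [367 249] [401 283]
scene red [(9, array([344.67, 186.56])), (16, array([390.56, 196.5 ]))]
scene yel [(31, array([349.87, 201.42]))]
scene blue [(268, array([368.74, 174.17]))]
scene stripe 100 [234.18 332.98] [ 0.5249 -0.1558  0.0535] -20.110973 0.049935395153222206
scene orange 1812 [236.23 351.87] [214 320] [260 376]
```

```bash
python3 - <<'E'
from h import *
import pickle
from scipy.optimize import least_squares
C={n:pickle.load(open(n+"0.pkl","rb")) for n in("top","scene")}
print(ray(C["top"],(193,229),.127),ray(C["scene"],(369.7,169.9),.127))
obs=[("top",180,(195.5,212)),("top",0,(201,256.67)),("top",240,(177.4,225.9)),("top",60,(219.3,241.7)),
("scene",180,(344.7,186.6)),("scene",0,(390.6,196.5)),("scene",240,(349.9,201.4))]
def best(o):
  b=None
  for y0 in np.arange(0,6.3,.5):
    def res(p):
        e=[]
        for n,a,uv in o:
            t=p[2]+np.radians(a); q=[p[0]+p[3]*np.cos(t),p[1]+p[3]*np.sin(t),p[4]]
            e+=list(proj(C[n],q)[0]-uv)
        return e
    r=least_squares(res,[.55,.18,y0,.037,.082])
    if b is None or r.cost<b.cost:b=r
  return b
# scene assignments: try both half-turn associations
for k in (0,180):
    o=[(n,a+(k if n=="scene" else 0),uv) for n,a,uv in obs]; b=best(o)
    print(k,b.cost,b.x,np.degrees(b.x[2]),np.array(b.fun).round(1))
print("cap rim top-view",ray(C["top"],(384,267),.012),ray(C["scene"],(236,358),.012))
E
```

```text
[0.56021225 0.16566434 0.127     ] [0.56197823 0.16666117 0.127     ]
0 1682.1934000230394 [ 0.55756462  0.16437953  0.2174546  -0.00643181  0.07830256] 12.459231041377691 [  4.   21.1  -0.4 -16.3  19.1   9.6 -15.7  -3.8  23.8   8.3 -29.8  -3.1
  17.5  -8.9]
180 0.15194065359453413 [ 0.56112303  0.1664643   0.18294923 -0.03865064  0.08376917] 10.482218832330728 [ 0.1  0.  -0.  -0.4 -0.1  0.1  0.1  0.3 -0.1 -0.1  0.1  0.   0.1  0. ]
cap rim top-view [ 0.52288935 -0.15500281  0.012     ] [ 0.52975417 -0.16497098  0.012     ]
```

The scene and top views agree. The cap's wing is at (0.5255, -0.156), pointing -20.2°. The jar is at (0.561, 0.1665), with its red bars at 10.5° and yellow bars at 70.5°. The bar fit leaves under 0.5 px of error, with bar height 84 mm and radius 38.7 mm, both plausible. I'll move above the cap.

>>> play_rows:
  offset:
    - [0, 0, 0]
    - [0, 0, 0]
    - [0, 0, 0]
    - [0, 0, 0]
    - [0.394, -0.814, 0.134]
    - [0.394, -0.814, 0.134]
    - [0.394, -0.814, 0.134]
    - [0.394, -0.814, 0.134]
    - [0.394, -0.814, 0.134]
    - [0.394, -0.814, 0.134]
    - [0.394, -0.814, 0.134]
    - [0.394, -0.814, 0.134]
    - [0.394, -0.814, 0.134]
    - [0.394, -0.814, 0.134]
    - [0.394, -0.814, 0.134]
    - [0.394, -0.814, 0.134]
    - [0, 0, 0]
    - [0, 0, 0]
  dr:
    - [0, 0, 0.191]
    - [0, 0, 0.191]
    - [0, 0, 0.191]
    - [0, 0, 0.191]
    - [0, 0, 0]
    - [0, 0, 0]
    - [0, 0, 0]
    - [0, 0, 0]
    - [0, 0, 0]
    - [0, 0, 0]
    - [0, 0, 0]
    - [0, 0, 0]
    - [0, 0, 0]
    - [0, 0, 0]
    - [0, 0, 0]
    - [0, 0, 0]
    - [0, 0, 0]
    - [0, 0, 0]
  jaw: [1, 1, 1, 1, 1, 1, 1, 1, 1, 1, 1, 1, 1, 1, 1, 1, 1, 1]
  newtons: 60

```text
t: 2.35
position: [0.5248, -0.1563, 0.1505]
orientation: [0.0, 0.985, -0.175, -0.001]
force: [-0.4, -0.7, -0.5]
grip_width: 0.0852
finger_force: 0.0
```

```bash
cat >> h.py <<'E'
from scipy.spatial.transform import Rotation as Ro
def goto(s,p,yaw):
    "total shift (in tool axes, units of 0.05 m, with present yaw) and turn (units of pi/4, about tool axes)"
    w=s["orientation"]; R=Ro.from_quat([w[1],w[2],w[3],w[0]])
    G=Ro.from_euler("z",yaw,degrees=True)*Ro.from_euler("x",180,degrees=True)
    d=(R.inv()*G).as_rotvec()/(np.pi/4)
    x=R.apply([1,0,0])
    print("t",round(s["t"],2),"tcp",s["position"].round(4),"yaw",np.degrees(np.arctan2(x[1],x[0])).round(2),"F",s["force"].round(1),"w",round(s["grip_width"],4),"q6",s["joint_positions"][5].round(3))
    print(" shift by R",(R.inv().apply(np.array(p)-s["position"])/.05).round(3)," by goal",(G.inv().apply(np.array(p)-s["position"])/.05).round(3)," turn",d.round(3))
E
python3 - <<'E'
from h import *
from bench import manip
goto(manip.observe(),[.5255,-.1558,.15],-20.2)
E
```

```text
t 2.35 tcp [ 0.5248 -0.1563  0.1505] yaw -20.13 F [-0.4 -0.7 -0.5] w 0.0852 q6 1.429
 shift by R [ 0.01  -0.015  0.01 ]  by goal [ 0.01  -0.015  0.01 ]  turn [0.    0.002 0.001]
```

>>> play_rows:
  offset:
    - [0.01, -0.015, 0.4]
    - [0, 0, 0.4]
    - [0, 0, 0.4]
    - [0, 0, 0.4]
    - [0, 0, 0.4]
    - [0, 0, 0.4]
    - [0, 0, 0]
    - [0, 0, 0]
    - [0, 0, 0]
    - [0, 0, 0]
    - [0, 0, 0]
    - [0, 0, 0]
    - [0, 0, 0]
    - [0, 0, 0]
  dr:
    - [0, 0, 0]
    - [0, 0, 0]
    - [0, 0, 0]
    - [0, 0, 0]
    - [0, 0, 0]
    - [0, 0, 0]
    - [0, 0, 0]
    - [0, 0, 0]
    - [0, 0, 0]
    - [0, 0, 0]
    - [0, 0, 0]
    - [0, 0, 0]
    - [0, 0, 0]
    - [0, 0, 0]
  jaw: [0.5, 0.5, 0.3, 0.2, 0, 0, -0.2, -0.4, -0.6, -0.8, -1, -1, -1, -1]
  newtons: 60

```text
t: 4.1
position: [0.5267, -0.1564, 0.0321]
orientation: [0.001, 0.985, -0.175, 0.001]
force: [-2.2, -1.3, 6.8]
grip_width: 0.0145
finger_force: 60.5
```

```bash
python3 - <<'E'
from h import *
from bench import manip
s=manip.observe()
goto(s,[.5255,-.1558,.03],-20.2); print(s["finger_force"])
im=[]
for n,(x,y) in dict(top=(335,220),scene=(180,290)).items():
    im.append(cv2.resize(manip.camera(n)["image"][y:y+100,x:x+100,::-1],(400,400)))
cv2.imwrite("pics/g1.png",np.hstack(im))
E
```

```text
t 4.1 tcp [ 0.5267 -0.1564  0.0321] yaw -20.16 F [-2.2 -1.3  6.8] w 0.0145 q6 1.432
 shift by R [-0.026 -0.004  0.042]  by goal [-0.026 -0.003  0.042]  turn [ 0.001 -0.003  0.001]
60.54244101047516
```

View pics/g1.png

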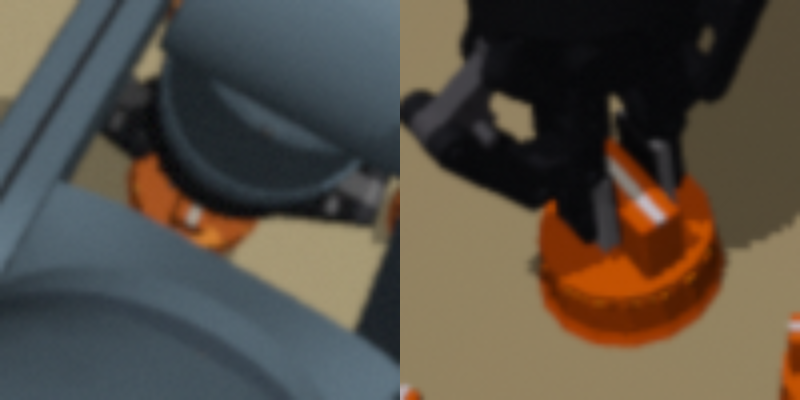

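The cap is gripped: the opening is 14.5 mm with the pads on either side of the wing. In the crop the stripe's visible end is near (650,205). I'll lift and turn.

>>> play_rows:
  offset:
    - [0, 0, -0.2]
    - [0, 0, -0.4]
    - [0, 0, -0.56]
    - [0, 0, -0.56]
    - [0, 0, -0.56]
    - [0, 0, -0.56]
    - [0, 0, -0.56]
    - [0, 0, 0]
    - [0, 0, 0]
    - [0, 0, 0]
    - [0, 0, 0]
    - [0, 0, 0]
    - [0, 0, 0]
    - [0, 0, 0]
    - [0, 0, 0]
    - [0, 0, 0]
    - [0, 0, 0]
    - [0, 0, 0]
    - [0, 0, 0]
  dr:
    - [0, 0, 0]
    - [0, 0, 0]
    - [0, 0, 0]
    - [0, 0, 0]
    - [0, 0, 0]
    - [0, 0, 0]
    - [0, 0, 0]
    - [0, 0, -0.202]
    - [0, 0, -0.202]
    - [0, 0, -0.202]
    - [0, 0, -0.202]
    - [0, 0, -0.202]
    - [0, 0, -0.202]
    - [0, 0, -0.202]
    - [0, 0, -0.202]
    - [0, 0, -0.202]
    - [0, 0, -0.202]
    - [0, 0, 0]
    - [0, 0, 0]
  jaw: [-1, -1, -1, -1, -1, -1, -1, -1, -1, -1, -1, -1, -1, -1, -1, -1, -1, -1, -1]

```text
t: 6.58
position: [0.526, -0.1557, 0.2011]
orientation: [-0.0, 0.816, 0.578, 0.0]
force: [-0.1, -0.3, -1.2]
grip_width: 0.0148
finger_force: 59.7
```

```bash
python3 - <<'E'
from h import *
from bench import manip
s=manip.observe()
goto(s,[.5611,.1665,.2],70.5); print(s["finger_force"],s["moment"])
E
```

```text
t 6.58 tcp [ 0.526  -0.1557  0.2011] yaw 70.55 F [-0.1 -0.3 -1.2] w 0.0148 q6 -0.152
 shift by R [ 6.309 -1.483  0.022]  by goal [ 6.308 -1.489  0.022]  turn [ 0.    -0.     0.001]
59.73442196846008 [-0.01352213  0.01093544 -0.00432359]
```

>>> play_rows:
  offset:
    - [0.35, -0.08, 0]
    - [0.66, -0.156, 0]
    - [0.66, -0.156, 0]
    - [0.66, -0.156, 0]
    - [0.66, -0.156, 0]
    - [0.66, -0.156, 0]
    - [0.66, -0.156, 0]
    - [0.66, -0.156, 0]
    - [0.66, -0.156, 0]
    - [0.68, -0.157, 0.02]
    - [0, 0, 0]
    - [0, 0, 0]
    - [0, 0, 0]
  dr:
    - [0, 0, 0]
    - [0, 0, 0]
    - [0, 0, 0]
    - [0, 0, 0]
    - [0, 0, 0]
    - [0, 0, 0]
    - [0, 0, 0]
    - [0, 0, 0]
    - [0, 0, 0]
    - [0, 0, 0]
    - [0, 0, 0]
    - [0, 0, 0]
    - [0, 0, 0]
  jaw: [-1, -1, -1, -1, -1, -1, -1, -1, -1, -1, -1, -1, -1]

```text
t: 8.2
position: [0.56, 0.1659, 0.2]
orientation: [0.0, 0.816, 0.578, -0.0]
force: [0.5, 0.9, -0.5]
grip_width: 0.0152
finger_force: 59.7
```

```bash
python3 - <<'E'
from h import *
from bench import manip
s=manip.observe()
goto(s,[.5611,.1665,.2],70.5)
im=[]
for n,(x,y) in dict(top=(130,150),scene=(290,90)).items():
    c=manip.camera(n);im.append(cv2.resize(c["image"][y:y+150,x:x+150,::-1],(400,400)))
    # predicted outline of the cap: rim and top circles, wing end points
    T=np.linspace(0,6.28,60);z=s["position"][2]-.0315;p=s["position"]
    for r,h in((.0315,0),(.0295,.0255)):
        q=(proj(c,np.c_[p[0]+r*np.cos(T),p[1]+r*np.sin(T),0*T+z+h])-[x,y])*400/150
        for a in q: cv2.circle(im[-1],(int(a[0]),int(a[1])),1,(255,255,0),-1)
cv2.imwrite("pics/a1.png",np.hstack(im))
E
```

```text
t 8.2 tcp [0.56   0.1659 0.2   ] yaw 70.65 F [ 0.5  0.9 -0.5] w 0.0152 q6 0.435
 shift by R [ 0.019  0.018 -0.001]  by goal [ 0.019  0.018 -0.001]  turn [-0.     0.     0.003]
```

View pics/a1.png

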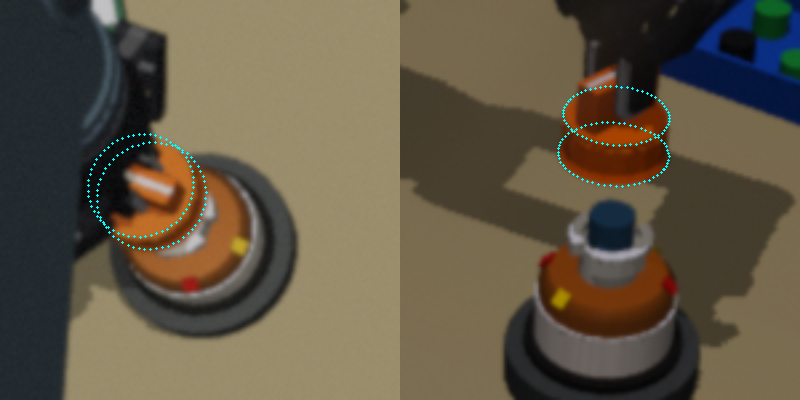

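The predicted cap outline lies on the real cap in both views, with its rim bottom at about (147,249) in the top crop and (612,185) in the scene crop. I'll descend to just above rim contact.

>>> play_rows:
  offset:
    - [0.019, 0.018, 0.24]
    - [0, 0, 0.3]
    - [0, 0, 0.3]
    - [0, 0, 0.25]
    - [0, 0, 0.1]
    - [0, 0, 0]
    - [0, 0, 0]
  dr:
    - [0, 0, 0.003]
    - [0, 0, 0]
    - [0, 0, 0]
    - [0, 0, 0]
    - [0, 0, 0]
    - [0, 0, 0]
    - [0, 0, 0]
  jaw: [-1, -1, -1, -1, -1, -1, -1]

```text
t: 9.18
position: [0.5617, 0.1672, 0.141]
orientation: [0.0, 0.816, 0.578, 0.0]
force: [0.8, -0.1, -0.8]
grip_width: 0.0148
finger_force: 59.9
```

>>> play_rows:
  offset:
    - [0, 0, 0.03]
    - [0, 0, 0.03]
    - [0, 0, 0.03]
    - [0, 0, 0]
  dr:
    - [0, 0, 0]
    - [0, 0, 0]
    - [0, 0, 0]
    - [0, 0, 0]
  jaw: [-1, -1, -1, -1]

```text
t: 9.68
position: [0.5615, 0.1671, 0.1362]
orientation: [0.0, 0.816, 0.578, 0.0]
force: [-1.3, -0.6, 1.1]
grip_width: 0.0154
finger_force: 60.0
```

>>> play_rows:
  offset:
    - [0, 0, 0.03]
    - [0, 0, 0.03]
    - [0, 0, 0.03]
    - [0, 0, 0]
  dr:
    - [0, 0, 0]
    - [0, 0, 0]
    - [0, 0, 0]
    - [0, 0, 0]
  jaw: [-1, -1, -1, -1]

```text
t: 10.18
position: [0.5615, 0.1671, 0.1316]
orientation: [0.0, 0.816, 0.578, 0.0]
force: [-0.2, 0.2, 4.4]
grip_width: 0.015
finger_force: 60.4
```

>>> play_rows:
  offset:
    - [0, 0, 0.03]
    - [0, 0, 0.03]
    - [0, 0, 0.03]
    - [0, 0, 0]
  dr:
    - [0, 0, 0]
    - [0, 0, 0]
    - [0, 0, 0]
    - [0, 0, 0]
  jaw: [-1, -1, -1, -1]

```text
t: 10.68
position: [0.5615, 0.1671, 0.1274]
orientation: [0.0, 0.816, 0.578, 0.0]
force: [-1.3, -0.7, 6.7]
grip_width: 0.015
finger_force: 60.8
```

>>> play_rows:
  offset:
    - [0, 0, 0.04]
    - [0, 0, 0.04]
    - [0, 0, 0.04]
    - [0, 0, 0]
  dr:
    - [0, 0, 0]
    - [0, 0, 0]
    - [0, 0, 0]
    - [0, 0, 0]
  jaw: [-1, -1, -1, -1]

```text
t: 11.18
position: [0.5616, 0.1671, 0.122]
orientation: [0.0, 0.816, 0.578, 0.0]
force: [-2.7, -1.0, 10.8]
grip_width: 0.0149
finger_force: 61.3
```

>>> play_rows:
  offset:
    - [0, 0, 0.04]
    - [0, 0, 0.04]
    - [0, 0, 0]
    - [0, 0, 0]
  dr:
    - [0, 0, 0]
    - [0, 0, 0]
    - [0, 0, 0]
    - [0, 0, 0]
  jaw: [-1, -1, -1, -1]

```text
t: 11.68
position: [0.5616, 0.1671, 0.1184]
orientation: [0.0, 0.816, 0.578, 0.001]
force: [-2.8, -0.8, 12.7]
grip_width: 0.0145
finger_force: 61.6
```

>>> play_rows:
  offset:
    - [0, 0, 0.03]
    - [0, 0, 0.03]
    - [0, 0, 0]
    - [0, 0, 0]
  dr:
    - [0, 0, 0]
    - [0, 0, 0]
    - [0, 0, 0]
    - [0, 0, 0]
  jaw: [-1, -1, -1, -1]

```text
t: 12.18
position: [0.5616, 0.1671, 0.116]
orientation: [0.0, 0.816, 0.578, 0.001]
force: [-5.0, -1.8, 17.3]
grip_width: 0.0151
finger_force: 62.2
```

Hard stop reached at about 18 N, so I'll start the clockwise turn.

>>> play_rows:
  offset:
    - [0, 0, 0]
    - [0, 0, 0]
    - [0, 0, 0]
    - [0, 0, 0]
  dr:
    - [0, 0, 0.1]
    - [0, 0, 0.1]
    - [0, 0, 0.1]
    - [0, 0, 0]
  jaw: [-1, -1, -1, -1]

```text
t: 12.68
position: [0.563, 0.1672, 0.1165]
orientation: [0.001, 0.879, 0.477, 0.002]
force: [-2.0, -1.2, 15.4]
grip_width: 0.0148
finger_force: 62.0
```

```bash
python3 - <<'E'
from h import *
from bench import manip
s=manip.observe()
goto(s,[.5616,.1671,.116],10.5);print(s["moment"])
E
```

```text
t 12.68 tcp [0.563  0.1672 0.1165] yaw 57.03 F [-2.  -1.2 15.4] w 0.0148 q6 0.675
 shift by R [-0.018 -0.023  0.01 ]  by goal [-0.029 -0.003  0.01 ]  turn [ 0.003 -0.006  1.034]
[-0.13947446  0.4051237  -0.12608001]
```

>>> play_rows:
  offset:
    - [0, 0, 0]
    - [0, 0, 0]
    - [0, 0, 0]
    - [0, 0, 0]
    - [0, 0, 0]
    - [0, 0, 0]
    - [0, 0, 0]
    - [0, 0, 0]
  dr:
    - [0, 0, 0.12]
    - [0, 0, 0.12]
    - [0, 0, 0.12]
    - [0, 0, 0.12]
    - [0, 0, 0.12]
    - [0, 0, 0.12]
    - [0, 0, 0.12]
    - [0, 0, 0]
  jaw: [-1, -1, -1, -1, -1, -1, -1, -1]

```text
t: 13.68
position: [0.5637, 0.1671, 0.1166]
orientation: [0.0, 0.986, 0.167, 0.003]
force: [-0.5, -1.2, 14.8]
grip_width: 0.0149
finger_force: 62.0
```

```bash
python3 - <<'E'
from h import *
from bench import manip
s=manip.observe()
goto(s,[.5616,.1671,.116],10.5);print(s["moment"])
E
```

```text
t 13.68 tcp [0.5637 0.1671 0.1166] yaw 19.22 F [-0.5 -1.2 14.8] w 0.0149 q6 1.334
 shift by R [-0.039 -0.014  0.012]  by goal [-0.041 -0.008  0.013]  turn [ 0.002 -0.008  0.194]
[-0.20784676  0.08657984 -0.0984443 ]
```

>>> play_rows:
  offset:
    - [0, 0, 0]
    - [0, 0, 0]
    - [0, 0, 0]
  dr:
    - [0, 0, 0.11]
    - [0, 0, 0.11]
    - [0, 0, 0]
  jaw: [-1, -1, -1]

```text
t: 14.05
position: [0.5636, 0.1669, 0.1166]
orientation: [0.0, 0.997, 0.081, 0.003]
force: [-0.7, -2.4, 16.3]
grip_width: 0.0149
finger_force: 62.0
```

>>> play_rows:
  offset:
    - [0, 0, -0.05]
    - [0, 0, -0.05]
    - [0, 0, -0.05]
    - [0, 0, 0]
  dr:
    - [0, 0, 0]
    - [0, 0, 0]
    - [0, 0, 0]
    - [0, 0, 0]
  jaw: [-1, -1, -1, -1]

```text
t: 14.55
position: [0.5635, 0.1669, 0.1234]
orientation: [0.0, 0.997, 0.082, 0.003]
force: [1.0, -1.9, 10.0]
grip_width: 0.0144
finger_force: 61.2
```

```bash
python3 - <<'E'
from h import *
from bench import manip
s=manip.observe()
goto(s,[.5611,.1665,.1285],10.5);print(s["moment"])
E
```

```text
t 14.55 tcp [0.5635 0.1669 0.1234] yaw 9.37 F [ 1.  -1.9 10. ] w 0.0144 q6 1.506
 shift by R [-0.049 -0.001 -0.102]  by goal [-0.049 -0.002 -0.102]  turn [ 0.001 -0.007 -0.025]
[-0.25476614 -0.2089178   0.00349998]
```

>>> play_rows:
  offset:
    - [0, 0, -0.03]
    - [0, 0, -0.03]
    - [0, 0, -0.03]
    - [0, 0, 0]
  dr:
    - [0, 0, 0]
    - [0, 0, 0]
    - [0, 0, 0]
    - [0, 0, 0]
  jaw: [-1, -1, -1, -1]

```text
t: 15.05
position: [0.5634, 0.1669, 0.1269]
orientation: [0.0, 0.997, 0.082, 0.002]
force: [5.5, -2.4, 4.9]
grip_width: 0.0147
finger_force: 60.5
```

>>> play_rows:
  offset:
    - [0, 0, -0.03]
    - [0, 0, 0]
    - [0, 0, 0]
  dr:
    - [0, 0, 0]
    - [0, 0, 0]
    - [0, 0, 0]
  jaw: [-1, -1, -1]

```text
t: 15.42
position: [0.5634, 0.1669, 0.1278]
orientation: [0.0, 0.997, 0.082, 0.002]
force: [7.5, -0.8, 2.2]
grip_width: 0.0148
finger_force: 60.1
```

>>> play_rows:
  offset:
    - [0, 0, 0]
    - [0, 0, 0]
    - [0, 0, 0]
    - [0, 0, 0]
    - [0, 0, 0]
    - [0, 0, -0.2]
    - [0, 0, -0.4]
    - [0, 0, -0.6]
    - [0, 0, -0.6]
    - [0, 0, -0.6]
    - [0, 0, 0]
  dr:
    - [0, 0, 0]
    - [0, 0, 0]
    - [0, 0, 0]
    - [0, 0, 0]
    - [0, 0, 0]
    - [0, 0, 0]
    - [0, 0, 0]
    - [0, 0, 0]
    - [0, 0, 0]
    - [0, 0, 0]
    - [0, 0, 0]
  jaw: [-0.5, -0.3, 0, 0, 0, 0, 0, 0, 0, 0, 0]

```text
t: 16.8
position: [0.5629, 0.1673, 0.251]
orientation: [-0.0, 0.997, 0.082, 0.003]
force: [0.3, 0.5, -0.8]
grip_width: 0.0427
finger_force: 0.0
```

>>> play_rows:
  offset:
    - [-0.6, 0, -0.5]
    - [-0.8, 0, -0.5]
    - [-0.8, 0, -0.2]
    - [-0.8, 0, 0]
    - [-0.5, 0, 0]
    - [0, 0, 0]
  dr:
    - [0, 0, 0]
    - [0, 0, 0]
    - [0, 0, 0]
    - [0, 0, 0]
    - [0, 0, 0]
    - [0, 0, 0]
  jaw: [0, 0, 0, 0, 0, 0]

```text
t: 17.55
position: [0.3871, 0.1385, 0.3072]
orientation: [-0.0, 0.997, 0.082, -0.0]
force: [1.0, -0.1, -0.2]
grip_width: 0.0429
finger_force: 0.0
```

```bash
python3 - <<'E'
from h import *
from bench import manip
im=[]
for n,(x,y) in dict(top=(150,180),scene=(310,120)).items():
    c=manip.camera(n);im.append(cv2.resize(c["image"][y:y+120,x:x+120,::-1],(400,400)))
    for a,p,px in blobs(c,(x+15,y,90,90),lambda h,s,v:(s<110)&(v>140),25):
        z=.097+.0535;X=np.array([ray(c,q,z) for q in px]); vx,vy,_,_=cv2.fitLine(X[:,:2].astype(np.float32),2,0,1e-6,1e-6).ravel()
        print(n,a,p,ray(c,p,z).round(4),np.degrees(np.arctan2(vy,vx)),np.ptp(X[:,:2]@[vx,vy]))
cv2.imwrite("pics/e1.png",np.hstack(im))
E
```

```text
top 4267 [212.76 210.43] [0.5858 0.1309 0.1505] 70.81429 0.186218016616543
scene 61 [371.15 157.03] [0.562  0.1681 0.1505] 9.484063 0.04772899030952105
```

View pics/e1.png

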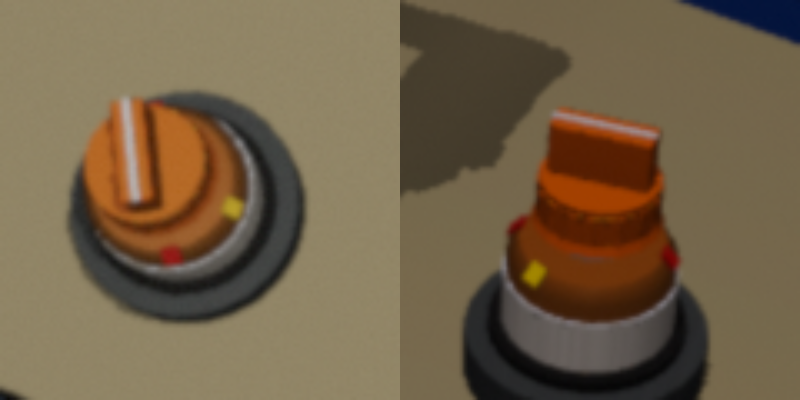

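The cap sits level on the neck, with its wing along the red bars (9.5° against 10.5°). The stripe at scene pixel (371,157), taken at the locked height, falls within 2 mm of the jar's axis. If the cap had not locked, it would stand about 8 mm higher. I'll hand it in.

```bash
python3 -c "
from bench import manip
print(manip.sign_off())"
```

```text
the job is handed in; nothing more can be done
None
```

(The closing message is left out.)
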